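# Check a glaze test tile in its clamp nest and show it

## Task

Check the sea-green test tile in its nest: swing the toggle clamp all the way down onto the tile's top edge, then swing it right back past upright to its stop so that it stays open. Then draw the tile up out of the slot, raise it until its centre is about 25 cm above the table, lean it back so that the glazed face looks up at about 45 degrees, and finish while holding it there, still and in the gripper alone. Leave the other things on the table where they are.

Things in the scene. Friction and masses are not known exactly. Their poses are not given: they have to be found in the camera images.
- clamp_arm (a joint): Toggle clamp arm (0.25 kg), angle in rad. 0: level, rubber foot on the tile's top edge (touches at about 0). Grows as it swings up; 1.57 upright; 2.1 the stop, leaning back away from the tile, where its weight and hinge friction (0.08 N m) keep it. Falls by its own weight when well to either side of upright. Starts open, 1.95 to 2.1.
- clamp_grip (a point): Middle of the free part of the arm's red round handle (14 mm diameter, 85 mm long, parallel to the hinge axis, out from the bar's -x side). It lies 52 mm to -x of the bar's centre plane (bar 18 mm wide; handle goes on 28 mm), 140 mm from the hinge axis along the bar and, arm level, 4 mm above it. Turns with the arm; axes as the nest's when level.
- clamp_hinge (a point): Point on the clamp's hinge axis in the bar's centre plane, 122 mm above the table, at y = +95 mm in the nest frame. Axes as the nest; the hinge axis is nest x. At joint value q the bar points from here along (y, z) = (-cos q, sin q) in nest axes.
- nest: Fixed wooden check nest; origin on the table under the slot's centre, z up, yaw varies. Slot block 60 (x) by 105 (y) by 40 mm high; slot 12 by 73 mm, floor 10 mm above the table. On its +y side the clamp's post (50 by 50 mm, 85 mm high, centre y = 95 mm) with a red bracket up to 132 mm.
- tile_center (a point): Centre of the sea-green glazed tile, 10 (x) by 70 (y) by 100 mm (z), about 0.16 kg. Starts upright, loose in the nest's slot, 30 mm deep in it, top edge 110 mm above the table. +x is the normal of the glazed face (at the start away from the robot, like nest x), -x the bare back, z towards the top edge.
- rack: Bystander, fixed: plywood rack 60 by 200 by 35 mm with two slots; origin under its centre. Holds the blue and the amber tile.
- tile_blue_center (a point): Centre of the blue spare tile standing in the rack, same size as the green one. Bystander.
- tile_amber_center (a point): Centre of the amber-brown spare tile standing in the rack, same size. Bystander.
- crate: Bystander, fixed: olive plastic crate 200 by 150 by 90 mm with some tools; a paddle sticks out to about 105 mm. Origin under its centre.
- bowl: Bystander: grey clay-coloured fired bowl, 100 mm wide, 60 mm high, origin under its foot.
- cup: Bystander: pale bisque cup, 72 mm wide, 80 mm high, origin under its foot.
- jar: Bystander: glaze jar, 68 mm wide, 100 mm high, origin under its foot.
- brush: Bystander: brush lying flat along its x, origin under its centre.
There are look-alikes about, which are no part of the job. What is shaped like the nest but purple is not meant.

How it is judged:
On the way, in this order (a step that is already met when the one before it is completed fails the run):
1. the clamp arm is swung fully down onto the tile in its slot (value of joint clamp_arm below 0.025 rad and z of tile_center in the frame of nest below 0.066 m), for 0.2 s.
2. the clamp arm is swung back past upright and the tile still stands in its slot (value of joint clamp_arm above 1.85 rad and z of tile_center in the frame of nest below 0.066 m), for 0.2 s.
3. the tile is drawn clear of the slot (height (world z) of tile_center above 0.105 m and contact force between tile and the fingers above 0.5 N), for 0.1 s.
At the end, for the whole second after the job is handed in: The clamp stands open (joint over 1.85 rad); the green tile is held by the fingers, touching nothing of the nest, at rest, its centre 21 to 32 cm above the table, its glazed face looking upwards with its normal 32 to 58 degrees from vertical (value of joint clamp_arm above 1.85 rad and height (world z) of tile_center between 0.21 and 0.32 m and angle between tile_center's own x axis and vertical between 0.56 and 1.01 rad and contact force between tile and the fingers above 0.5 N and contact force between tile and nest below 0.05 N and linear speed of tile below 0.03 m/s and angular speed of tile below 0.2 rad/s); the arm keeps its last pose, push and grip.
It fails at once if a bystander is moved by more than 4 cm (a spare tile more than 2 cm) (distance of any of bowl, cup, jar, brush from where it was at the start of the episode above 0.04 m or distance of any of tile_blue_center, tile_amber_center from where it was at the start of the episode above 0.02 m).
It also fails if it takes over 69 s, if anything falls off the work surface, if the arm or the gripper's body presses on something with over 40 N, if the wrist force passes 120 N, or if a joint passes its speed limit or range.

## Robot

A 6-joint arm with a two-finger parallel gripper is mounted at the origin on the work surface. World frame = base frame: x ahead of the robot, y to its left, z up, the work surface at z = 0. Lengths are in m, angles in rad, forces in N, time in s.
With the tool pointing down it reaches from about 0.375 to 0.9 m from the base axis. Payload 3.1 kg.
Tool frame: the origin (TCP) lies at the very end of the fingers, on their centre line; the grasp point (between the pads) lies robot.grasp_offset behind it (robot.grasp_offset is the distance from the TCP to the grasp point, in m); z points along the fingers, y is the direction in which the jaws open and shut (so a half turn about z gives the same grasp; the last joint's range is limited). The gripper opens to 87 mm and grips with 3 to 60 N. Pads are 19 mm wide; open, the fingers measure 117 mm over their backs; the gripper's body (75 mm by 190 mm) begins 51 mm behind the grasp point.
Start: joints at [-1.448, 0.527, 1.433, -0, 1.181, -0.178], TCP at [0.186, -0.597, 0.223] pointing down, gripper open.
Joint ranges: [-3.08, 3.08], [-0.75, 2.2], [0.22, 2.44], [-1.43, 4.57], [0, 2.65], [-2.85, 2.85]. Speed limits (rad/s): [2.79, 2.79, 3.14, 3.14, 3.14, 3.14].

## Interface

Orientations are given as a unit quaternion [x, y, z, w].
In Python, from rig import robot gives the robot as it stands.
- The arm moves only by the tool drive_tool, never from a script. Its argument "targets" is one flat list of numbers, 6 for each row, row after row: the shift along the tool's x, y, z in cm, then the turn, a rotation vector about the tool's x, y, z in degrees. A call has 1 to 12 rows; each row is the pose to reach, as a shift and turn from the pose commanded when the call began, along the tool's axes at that moment; what a row does not reach only later rows make up. A row lasts 1/12 s, in which the tool goes at most 41.7 mm and 7.16 degrees, less where a joint would pass 70% of its speed; a pose out of reach is approached as far as the arm can. A call with a gripper value outside its range is refused whole. "grip" is the gripper command: -1 is fully open, 1 is shut, values between are in proportion, set as the call begins (left out, the last holds). The fingers move at their own pace and stop on an object; "squeeze" is the grip in N (left out, the last holds). Time passes only in rows, so rows that repeat a pose let the fingers close. It gives the time, the measured TCP pose, the force and the opening at its end, in the units of the state.
- robot.get_obs(): the state, without advancing time (a new reading comes with each control period).
- robot.camera(name): name is "scene" or "top"; returns (picture, depth): 480x640x3 uint8, red, green, blue; 480x640 float32, m along the optical axis (not along the pixel's ray), 0 where there is no reading.
- robot.calibration(name): a dict with "mtx" (3x3 intrinsics, pixels), "distortion" ([k1, k2, p1, p2, k3] as OpenCV has them; the pictures are not rectified), "R" (3x3) and "t" (3): a world point X has camera coordinates R X + t. Camera axes: x right, y down, z forward; pixel columns grow to the right and rows downward; lengths in m; the calibration is good to about 2 mm. A picture is of the moment at which its call begins. calibration takes no time and is no camera call.
- robot.hand_in(): hands the job in, once; it reports no verdict.
The state is a dict: "time": time; "q": joint angles; "joint_velocities": joint speeds; "joint_torque": joint torques, N m; "position": TCP position; "tool_rot": TCP orientation; "ft_force": force on the tool from outside, world axes, zero at the start; "moment": the same for the moment, N m; "grip_width": finger opening in m.
Only numpy, scipy, OpenCV 4.12 (cv2) and the standard library are available. Lean on these libraries where they do the work, as an engineer would, in place of code of your own. Each camera call takes 0.05 s, during which the arm holds its last target.

## Working session

There is one attempt and no reset: what is moved stays moved. The work goes in short steps, Python scripts to look and compute and a tool call to move; the robot and the scene stay as the last step left them, time stands still between calls to the robot, and variables do not carry over. Pictures are saved under pics/ and viewed, and the job is handed in when it is done.

Besides the shell and the picture viewer there is one more tool, called by a JSON object that holds its "fn" and its "kwargs". drive_tool: Moves the arm, as the interface text tells. Its arguments: {"type":"object","properties":{"targets":{"type":"array","items":{"type":"number"}},"grip":{"type":"number"},"squeeze":{"type":"number"}},"required":["targets"]}

```bash
ls; mkdir -p pics
python3 - <<'E'
from rig import robot
import cv2,numpy as np
o=robot.get_obs();print({k:np.round(v,3).tolist() for k,v in o.items()}, robot.grasp_offset)
for n in("scene","top"):
    p,d=robot.camera(n);c=robot.calibration(n)
    cv2.imwrite(f"pics/{n}0.png",p[:,:,::-1]);np.save(f"{n}0.npy",d);np.save(f"{n}0p.npy",p)
    print(n,{k:np.round(v,4).tolist() for k,v in c.items()})
E
```

```text
pics
{'time': 0.0, 'q': [-1.447, 0.528, 1.434, -0.0, 1.181, -0.179], 'joint_velocities': [-0.001, 0.0, 0.001, -0.001, -0.001, -0.0], 'joint_torque': [-0.001, -44.005, -17.659, 0.063, 0.058, -0.0], 'position': [0.186, -0.596, 0.222], 'tool_rot': [0.989, 0.15, 0.0, -0.001], 'ft_force': [0.578, 0.284, 0.147], 'moment': [0.019, 0.055, 0.044], 'grip_width': 0.087} 0.0187
scene {'mtx': [[526.6639, 0.0, 320.1725], [0.0, 526.6639, 233.1261], [0.0, 0.0, 1.0]], 'distortion': [-0.0839, 0.0, 0.0, 0.0, 0.0], 'R': [[0.4684, 0.8834, 0.0137], [0.6873, -0.3546, -0.634], [-0.5552, 0.3063, -0.7733]], 't': [-0.1934, -0.2529, 1.717]}
top {'mtx': [[597.899, 0.0, 318.3323], [0.0, 597.899, 247.2222], [0.0, 0.0, 1.0]], 'distortion': [-0.1905, 0.0, 0.0, 0.0, 0.0], 'R': [[-0.0217, -0.9995, 0.021], [-0.9968, 0.02, -0.0774], [0.0769, -0.0226, -0.9968]], 't': [-0.0158, 0.468, 1.4726]}
```

View pics/scene0.png

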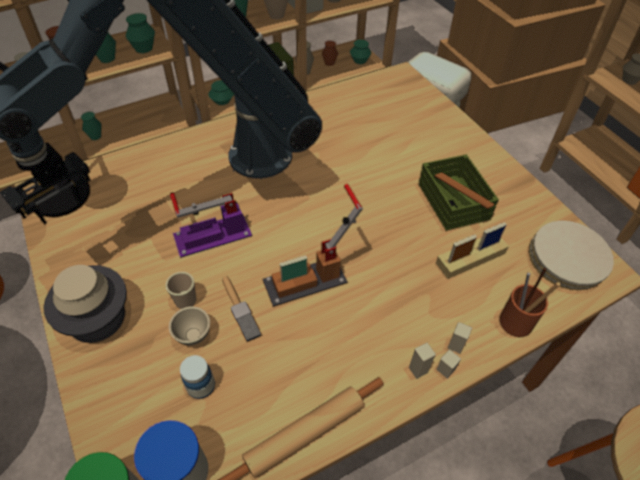

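View pics/top0.png

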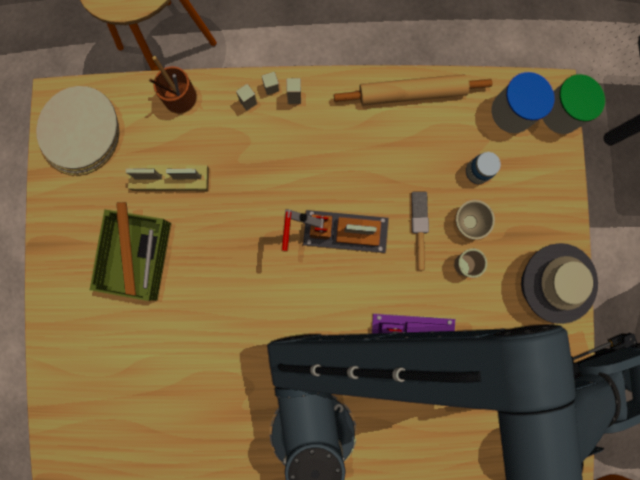

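The wanted nest is the orange one holding the sea-green tile: scene (294,268), top (358,230). These could be confused with it:
- The purple nest at scene (213,235), top (413,325).
- The blue and amber tiles in the rack at scene (490,236) and (461,249).
- The green pots on the shelf and the green lid at scene (98,470).

Next I'll check the choice in a crop and measure it.

```bash
cat > h.py <<'E'
import numpy as np,cv2
from rig import robot
from scipy.spatial.transform import Rotation as Ro
def pts(n,us,vs,ds):
    c=robot.calibration(n);K=np.array(c["mtx"]);D=np.array(c["distortion"])
    u=cv2.undistortPoints(np.stack([us,vs],-1).reshape(-1,1,2).astype(np.float64),K,D).reshape(-1,2)
    X=np.c_[u,np.ones(len(u))]*np.asarray(ds,float).reshape(-1,1)
    return (X-np.array(c["t"]))@np.array(c["R"])
def cloud(n,p,d,box):
    u0,v0,u1,v1=box
    vs,us=np.mgrid[v0:v1,u0:u1];us=us.ravel();vs=vs.ravel()
    dd=d[vs,us];ok=dd>0
    us,vs,dd=us[ok],vs[ok],dd[ok]
    hsv=cv2.cvtColor(p,cv2.COLOR_RGB2HSV)
    return pts(n,us,vs,dd),hsv[vs,us],np.c_[us,vs]
E
python3 - <<'E'
from h import *
for n,b in(("scene",(250,170,380,310)),("top",(270,190,400,270))):
    p=np.load(n+"0p.npy");d=np.load(n+"0.npy")
    cr=p[b[1]:b[3],b[0]:b[2]];cv2.imwrite(f"pics/{n}crop.png",cv2.resize(cr,None,fx=6 if n=="top" else 4,fy=6 if n=="top" else 4,interpolation=cv2.INTER_CUBIC)[:,:,::-1])
    X,h,uv=cloud(n,p,d,b)
    H,S,V=h.T.astype(int)
    for nm,m in(("green",(H>65)&(H<100)&(S>70)),("red",((H<4)|(H>175))&(S>190)&(V>90)),("orange",(H>=4)&(H<12)&(S>140)),("high",X[:,2]>.09),("tiletop",(X[:,2]>.1)&(X[:,2]<.12)),("blocktop",(X[:,2]>.034)&(X[:,2]<.046))):
        Y=X[m]
        if len(Y):print(n,nm,len(Y),np.round(np.percentile(Y,[2,50,98],axis=0),3).tolist())
        if len(Y)>20:
            r=cv2.minAreaRect((Y[:,:2]*1000).astype(np.float32));print("   rect",np.round(r[0],1),np.round(r[1],1),round(r[2],1))
E
```

```text
scene green 302 [[0.504, -0.157, 0.049], [0.509, -0.127, 0.077], [0.514, -0.098, 0.105]]
   rect [311.7 -79.4] [412.3 168.8] 1.5
scene red 73 [[0.447, -0.042, 0.128], [0.482, 0.044, 0.245], [0.528, 0.051, 0.25]]
   rect [500.6  11.8] [ 52.  126.7] 32.7
scene orange 299 [[0.447, -0.177, 0.014], [0.527, -0.043, 0.083], [0.541, 0.053, 0.248]]
   rect [496.3 -59.2] [120.4 250.2] 19.7
scene high 996 [[0.455, -0.156, 0.092], [0.516, -0.015, 0.148], [0.532, 0.05, 0.248]]
   rect [511.  -44.1] [ 87.1 225. ] 13.9
scene tiletop 234 [[0.497, -0.16, 0.1], [0.507, -0.107, 0.108], [0.532, -0.02, 0.119]]
   rect [505.4 -88.1] [146.2  32.6] 78.5
scene blocktop 592 [[0.472, -0.178, 0.034], [0.517, -0.128, 0.039], [0.54, -0.025, 0.044]]
   rect [508.  -94.2] [170.4  64.9] 83.4
top red 161 [[0.448, -0.037, 0.129], [0.486, 0.047, 0.247], [0.529, 0.054, 0.252]]
   rect [488.5   6.2] [78.1 99.8] 2.6
top orange 241 [[0.446, -0.178, -0.001], [0.5, -0.019, 0.117], [0.54, 0.056, 0.25]]
   rect [506.8 -56.4] [ 99.8 245.4] 6.1
top high 841 [[0.45, -0.153, 0.092], [0.509, 0.004, 0.189], [0.53, 0.054, 0.251]]
   rect [509.9 -42.7] [ 84.6 224. ] 14.4
top tiletop 161 [[0.497, -0.158, 0.102], [0.504, -0.122, 0.111], [0.522, -0.022, 0.119]]
   rect [510.2 -88.7] [144.2  27.9] 88.8
top blocktop 772 [[0.472, -0.176, 0.035], [0.497, -0.124, 0.041], [0.535, -0.071, 0.046]]
   rect [507.4 -95.5] [166.2  61. ] 83.4
```

Run:
```python
import cv2,numpy as np
a=cv2.imread("pics/topcrop.png");b=cv2.imread("pics/scenecrop.png");print(a.shape,b.shape)
```

```text
(480, 780, 3) (560, 520, 3)
```

View pics/topcrop.png

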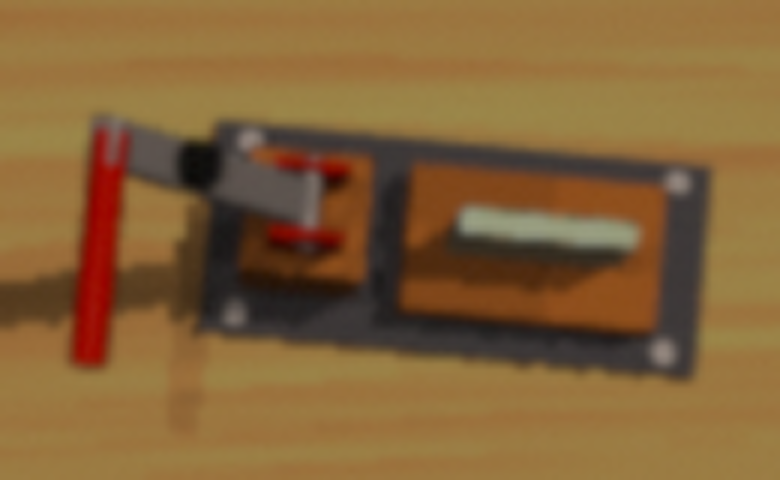

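View pics/scenecrop.png

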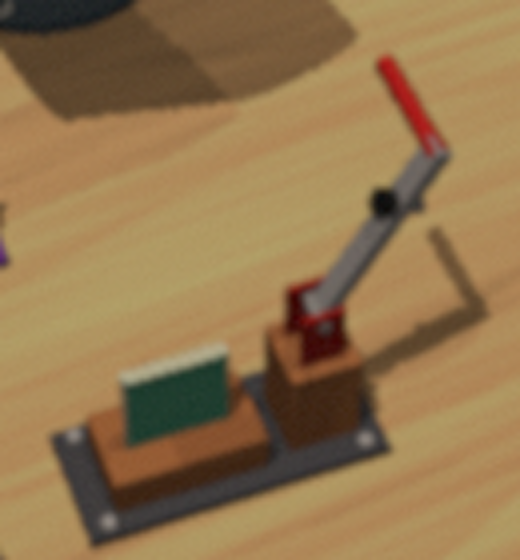

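The crops confirm the choice: an orange-brown nest, a green face looking to +x (away from the robot) and the clamp open. Next I'll fit the yaw, hinge and handle accurately.

Run:
```python
from h import *
for n,b in(("scene",(250,170,380,310)),("top",(270,190,400,270))):
    p=np.load(n+"0p.npy");d=np.load(n+"0.npy")
    X,h,uv=cloud(n,p,d,b);H,S,V=h.T.astype(int)
    near=(X[:,1]>-.4)&(X[:,0]>.4)
    red=((H<5)|(H>175))&(S>180)&(X[:,2]>.2)&near
    Y=X[red];c=Y.mean(0);v=np.linalg.svd(Y-c)[2][0];t=(Y-c)@v
    print(n,"handle",len(Y),c.round(4),v.round(3),"yaw",np.degrees(np.arctan(v[1]/v[0])).round(1),"ends",(c+v*np.percentile(t,1)).round(3),(c+v*np.percentile(t,99)).round(3))
    m=(X[:,2]>.1)&(X[:,2]<.117)&(X[:,1]<-.07)&near
    Y=X[m];r=cv2.minAreaRect((Y[:,:2]*1000).astype(np.float32));print(" tiletop",len(Y),r,Y[:,2].mean(), Y.mean(0))
    m=(X[:,2]>.036)&(X[:,2]<.044)&(X[:,1]<-.068)&(X[:,1]>-.2)&near
    Y=X[m];r=cv2.minAreaRect((Y[:,:2]*1000).astype(np.float32));print(" block",len(Y),r)
    m=(X[:,2]>.08)&(X[:,2]<.088)&(X[:,1]>-.068)&near
    Y=X[m];r=cv2.minAreaRect((Y[:,:2]*1000).astype(np.float32));print(" post",len(Y),r)
    m=(S<60)&(X[:,2]>.14)&near
    Y=X[m];c=Y.mean(0);v=np.linalg.svd(Y-c)[2][0];print(" bar",len(Y),c.round(3),v.round(3))
```

```text
scene handle 75 [0.4802 0.0449 0.2458] [ 0.992 -0.126  0.021] yaw -7.2 ends [0.447 0.049 0.245] [0.511 0.041 0.246]
 tiletop 150 ((505.4228515625, -126.72596740722656), (70.88296508789062, 15.589466094970703), 81.75786590576172) 0.10719710069832049 [ 0.50570977 -0.12681132  0.1071971 ]
 block 464 ((505.5459899902344, -126.2656478881836), (106.26103210449219, 62.5923957824707), 83.18934631347656)
 post 145 ((516.35205078125, -31.656063079833984), (51.155418395996094, 51.43922805786133), 81.72252655029297)
 bar 256 [0.523 0.009 0.194] [0.079 0.495 0.865]
top handle 163 [0.484  0.0473 0.2476] [-0.993  0.117 -0.008] yaw -6.7 ends [0.523 0.043 0.248] [0.448 0.052 0.247]
 tiletop 143 ((503.92279052734375, -126.0345687866211), (69.90766143798828, 11.139083862304688), 83.46724700927734) 0.11003644851127596 [ 0.50377164 -0.12533343  0.11003645]
 block 615 ((503.9211730957031, -125.664794921875), (105.38719940185547, 61.04133224487305), 83.46116638183594)
 post 185 ((514.8131713867188, -31.09246063232422), (49.792755126953125, 50.3436164855957), 83.39009094238281)
 bar 182 [0.518 0.005 0.191] [-0.058 -0.484 -0.873]
```

```bash
cat >> h.py <<'E'
YAW=np.radians(-6.6);O=np.array([.5047,-.126,0]);ex=np.array([np.cos(YAW),np.sin(YAW),0]);ey=np.array([-np.sin(YAW),np.cos(YAW),0]);ez=np.array([0,0,1.])
HG=O+.095*ey+.122*ez
def grip(q,r=.140,p=.004,x=-.052):
    return HG+x*ex+ey*(-r*np.cos(q)+p*np.sin(q))+ez*(r*np.sin(q)+p*np.cos(q))
def down(yaw): return Ro.from_euler('z',yaw)*Ro.from_euler('x',np.pi)
GO=robot.grasp_offset
def go(gp,R,frm=None,tcp=False):
    "rows from (p,R) to grasp-point gp with orientation R"
    if frm is None:
        o=robot.get_obs();frm=(np.array(o["position"]),Ro.from_quat(o["tool_rot"]))
    p=gp if tcp else gp+R.apply([0,0,GO])
    s=frm[1].inv().apply(p-frm[0])*100;w=(frm[1].inv()*R).as_rotvec(degrees=True)
    return np.r_[s,w].round(2).tolist()
E
python3 - <<'E'
from h import *
R=down(YAW);print(grip(2.08),GO)
t=grip(2.08)
o=robot.get_obs();p=np.array(o["position"])
print(go(np.r_[p[:2],.38],R,tcp=True)); print(go(t+[0,0,.1],R,frm=(np.r_[p[:2],.38],R)))
E
```

```text
[0.47220924 0.04561173 0.24228869] 0.0187
[0.01, -0.03, -15.83, -0.11, 0.0, 23.89]
[21.08, -67.04, 5.64, 0.0, 0.0, 0.0]
```

{"fn": "drive_tool", "kwargs": {"targets": [0,0,-4,0,0,6,0,0,-8,0,0,12,0,0,-12,0,0,18,0,0,-15.8,-0.1,0,23.9,0,0,-15.8,-0.1,0,23.9], "grip": -1}}

```text
time: 0.52
position: [0.1864, -0.6004, 0.3899]
tool_rot: [0.998, -0.059, 0.002, 0.009]
ft_force: [-0.2, -1.0, 1.4]
grip_width: 0.087
```

{"fn": "drive_tool", "kwargs": {"targets": [21.1,-67,2,0,0,0,21.1,-67,2,0,0,0,21.1,-67,2,0,0,0,21.1,-67,2,0,0,0,21.1,-67,2,0,0,0,21.1,-67,2,0,0,0,21.1,-67,2,0,0,0,21.1,-67,2,0,0,0,21.1,-67,2,0,0,0,21.1,-67,2,0,0,0,21.1,-67,2,0,0,0,21.1,-67,2,0,0,0]}}

```text
time: 1.52
position: [0.3898, -0.1383, 0.3652]
tool_rot: [0.998, -0.058, 0.0, 0.001]
ft_force: [1.5, -0.0, -0.1]
grip_width: 0.0869
```

Run:
```python
from h import *
R=down(YAW);t=grip(2.08);print(robot.get_obs()["q"])
print(go(t+[0,0,.1],R))
```

```text
[-6.11734058e-01  6.36558794e-02  1.70906376e+00 -1.26028222e-03
  1.36794358e+00  1.07464296e+00]
[6.07, -19.23, 4.13, 0.09, -0.01, -0.01]
```

{"fn": "drive_tool", "kwargs": {"targets": [6,-19,4,0,0,0,6,-19,4,0,0,0,6,-19,4,0,0,0,6,-19,4,0,0,0,6,-19,4,0,0,0,6,-19,4,0,0,0,6,-19,4,0,0,0,6,-19,4,0,0,0]}}

```text
time: 2.18
position: [0.4708, 0.0411, 0.3249]
tool_rot: [0.998, -0.057, -0.0, 0.001]
ft_force: [-0.1, 0.1, 0.3]
grip_width: 0.0871
```

Run:
```python
from h import *
R=down(YAW);t=grip(2.08);print(robot.get_obs()["q"])
print(go(t+[0,0,.05],R),go(t,R))
p,d=robot.camera("top");cv2.imwrite("pics/t1.png",p[:,:,::-1])
p,d=robot.camera("scene");cv2.imwrite("pics/s1.png",p[:,:,::-1])
```

```text
[-0.14846362  0.19915195  1.65846939 -0.00254106  1.28472951  1.5373368 ]
[0.1, -0.48, 5.13, 0.14, 0.05, 0.05] [0.1, -0.49, 10.13, 0.14, 0.05, 0.05]
```

View pics/s1.png

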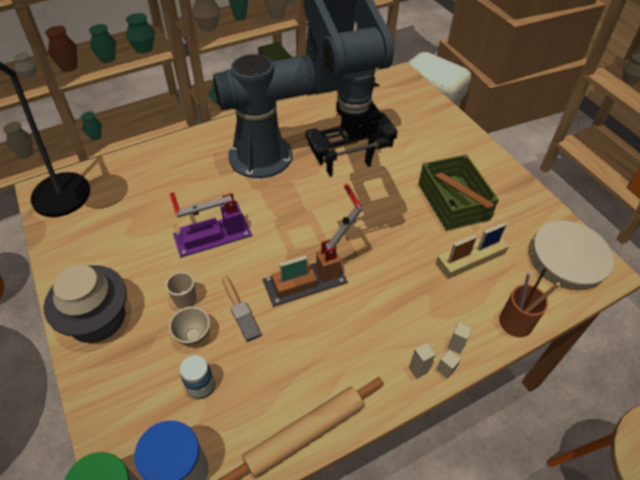

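The picture shows the open fingers at about (332,165) and (372,158), above the red handle at (353,195), with the jaws across it. The height and sideways offset agree with the measurement, so I'll go down over it.

{"fn": "drive_tool", "kwargs": {"targets": [0.1,-0.5,3,0,0,0,0.1,-0.5,6,0,0,0,0.1,-0.5,8,0,0,0,0.1,-0.5,10.1,0,0,0,0.1,-0.5,10.1,0,0,0,0.1,-0.5,10.1,0,0,0]}}

```text
time: 2.78
position: [0.4723, 0.0447, 0.2241]
tool_rot: [0.998, -0.059, -0.001, 0.001]
ft_force: [0.4, 0.3, 0.7]
grip_width: 0.0873
```

{"fn": "drive_tool", "kwargs": {"targets": [0,0,0,0,0,0,0,0,0,0,0,0,0,0,0,0,0,0,0,0,0,0,0,0,0,0,0,0,0,0,0,0,0,0,0,0,0,0,0,0,0,0,0,0,0,0,0,0], "grip": 1, "squeeze": 8}}

```text
time: 3.45
position: [0.4728, 0.0461, 0.2243]
tool_rot: [0.998, -0.058, 0.0, 0.001]
ft_force: [-1.1, -0.4, 0.0]
grip_width: 0.0417
```

Run:
```python
from h import *
p,d=robot.camera("scene");cv2.imwrite("pics/s2.png",cv2.resize(p[100:310,200:450],None,fx=3,fy=2.8)[:,:,::-1])
R=down(YAW);o=robot.get_obs();print(o["grip_width"],o["ft_force"].round(1) if hasattr(o["ft_force"],'round') else o["ft_force"])
P=np.array(o["position"]);g=P-[0,0,GO];rel=g-HG;print("grasp pt nest rel hinge",rel@ex,rel@ey,rel@ez, "q est",np.pi-np.arctan2(rel@ez,rel@ey)-.0286)
frm=(P,R)
for q in np.r_[np.arange(2.05,-.01,-.1),0]:
    print(round(q,2),go(grip(q)+(g-grip(2.08)) *0,R,frm)[:3])
```

```text
0.03743135246752203 [-0.2 -0.1  0.3]
grasp pt nest rel hinge -0.05144019162298579 0.0722418830108428 0.08355481352769306 q est 2.255108293925467
2.05 [-0.06, 0.41, -0.14]
1.95 [-0.06, 1.67, -0.76]
1.85 [-0.06, 2.98, -1.25]
1.75 [-0.06, 4.34, -1.61]
1.65 [-0.06, 5.72, -1.83]
1.55 [-0.06, 7.12, -1.91]
1.45 [-0.06, 8.51, -1.85]
1.35 [-0.06, 9.9, -1.65]
1.25 [-0.06, 11.26, -1.32]
1.15 [-0.06, 12.58, -0.85]
1.05 [-0.06, 13.84, -0.25]
0.95 [-0.06, 15.04, 0.47]
0.85 [-0.06, 16.16, 1.31]
0.75 [-0.06, 17.2, 2.26]
0.65 [-0.06, 18.13, 3.3]
0.55 [-0.06, 18.95, 4.44]
0.45 [-0.06, 19.66, 5.65]
0.35 [-0.06, 20.24, 6.92]
0.25 [-0.06, 20.69, 8.24]
0.15 [-0.06, 21.01, 9.61]
0.05 [-0.06, 21.19, 11.0]
0.0 [-0.06, 21.22, 11.7]
```

View pics/s2.png

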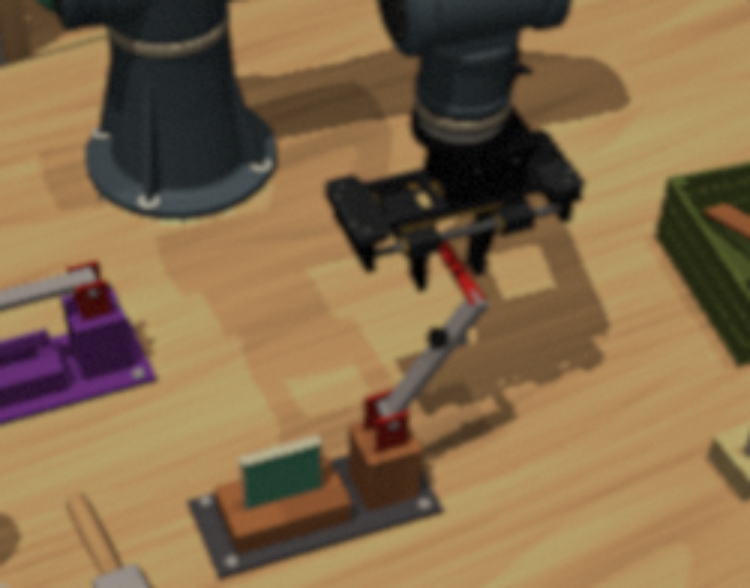

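The handle lies between the fingers. They're still closing, so I'll let them finish.

{"fn": "drive_tool", "kwargs": {"targets": [0,0,0,0,0,0,0,0,0,0,0,0,0,0,0,0,0,0,0,0,0,0,0,0,0,0,0,0,0,0,0,0,0,0,0,0,0,0,0,0,0,0]}}

```text
time: 4.08
position: [0.473, 0.0465, 0.2246]
tool_rot: [0.998, -0.058, 0.0, 0.0]
ft_force: [0.1, 4.4, 4.8]
grip_width: 0.0132
```

{"fn": "drive_tool", "kwargs": {"targets": [0,0.4,-0.15,0,0,0,0,1.0,-0.45,0,0,0,0,1.7,-0.75,0,0,0,0,2.3,-1.0,0,0,0,0,3.0,-1.25,0,0,0,0,3.65,-1.45,0,0,0,0,4.35,-1.6,0,0,0,0,5.0,-1.75,0,0,0,0,5.7,-1.85,0,0,0]}}

```text
time: 4.83
position: [0.4661, -0.0116, 0.2428]
tool_rot: [0.998, -0.058, 0.0, 0.001]
ft_force: [1.4, 0.8, 1.3]
grip_width: 0.0137
```

Run:
```python
from h import *
p,d=robot.camera("scene");cv2.imwrite("pics/s3.png",cv2.resize(p[100:310,200:450],None,fx=3,fy=2.8)[:,:,::-1])
R=down(YAW);o=robot.get_obs();print(o["grip_width"],o["ft_force"])
P=np.array(o["position"]);rel=P+[0,0,GO]-HG;print(rel@ex,rel@ey,rel@ez)
```

```text
0.013404984156305477 [-0.20139836 -0.07261626  1.38318094]
-0.051463930971144545 0.013100105736376997 0.13961822686254455
```

View pics/s3.png

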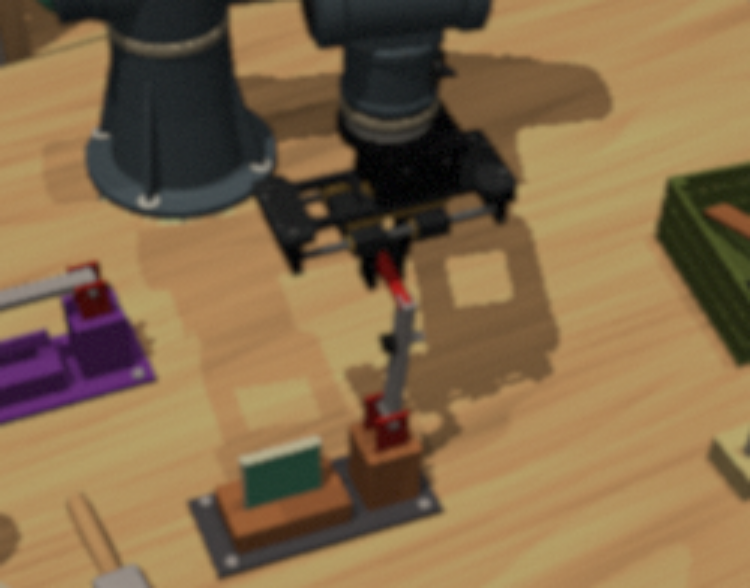

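The gripper is following the arc and the bar is nearly upright at picture (398,350). I'll continue down.

{"fn": "drive_tool", "kwargs": {"targets": [0,1.4,-0.1,0,0,0,0,2.8,0,0,0,0,0,4.2,0.2,0,0,0,0,5.5,0.5,0,0,0,0,6.8,1.0,0,0,0,0,8.1,1.6,0,0,0,0,9.3,2.3,0,0,0,0,10.4,3.1,0,0,0,0,11.4,4.1,0,0,0,0,12.4,5.1,0,0,0,0,13.2,6.3,0,0,0]}}

```text
time: 5.8
position: [0.4506, -0.1428, 0.1792]
tool_rot: [0.998, -0.058, -0.0, 0.001]
ft_force: [0.8, 1.0, -0.8]
grip_width: 0.0137
```

Run:
```python
from h import *
p,d=robot.camera("scene");cv2.imwrite("pics/s4.png",cv2.resize(p[100:310,200:450],None,fx=3,fy=2.8)[:,:,::-1])
R=down(YAW);o=robot.get_obs();print(o["grip_width"],o["ft_force"])
P=np.array(o["position"]);rel=P+[0,0,GO]-HG;print(rel@ex,rel@ey,rel@ez)
for q in (.5,.4,.3,.2,.1,0.05,0):print(q,go(grip(q),R,(P,R))[:3])
```

```text
0.013439557744546329 [ 1.45691719 -1.30696961 -2.96695806]
-0.05194289106072955 -0.11898870181879141 0.07410148031769573
0.5 [-0.01, 0.2, 0.35]
0.4 [-0.01, 0.84, 1.59]
0.3 [-0.01, 1.36, 2.89]
0.2 [-0.01, 1.74, 4.24]
0.1 [-0.01, 1.99, 5.61]
0.05 [-0.01, 2.06, 6.31]
0 [-0.01, 2.1, 7.01]
```

View pics/s4.png

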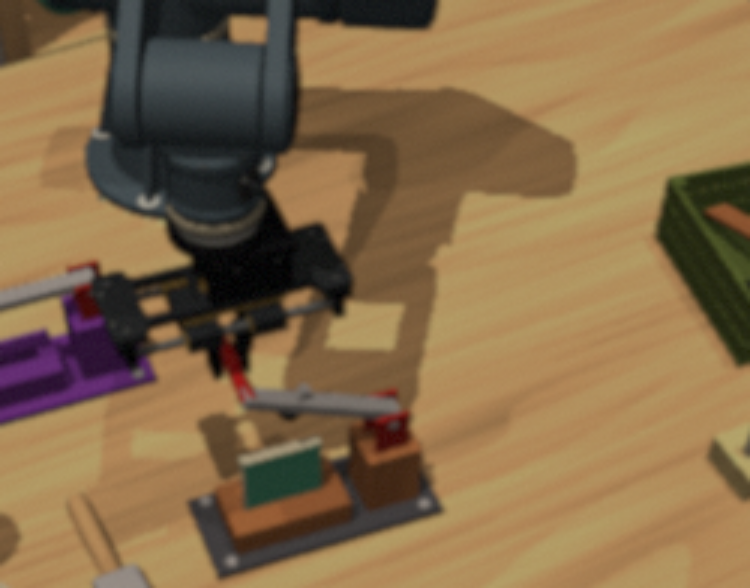

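Run:
```python
from h import *
n="scene";p=np.load(n+"0p.npy");d=np.load(n+"0.npy")
X,h,uv=cloud(n,p,d,(160,180,262,262))
m=(X[:,2]>.02)&(X[:,0]>.1)&(X[:,0]<.5)
for lo in(.02,.06,.1,.14):
    Y=X[m&(X[:,2]>lo)];print(lo,len(Y),Y.min(0).round(3),Y.max(0).round(3))
```

```text
0.02 1936 [ 0.157 -0.346  0.02 ] [ 0.282 -0.168  0.145]
0.06 948 [ 0.157 -0.341  0.06 ] [ 0.282 -0.168  0.145]
0.1 672 [ 0.157 -0.341  0.101] [ 0.271 -0.18   0.145]
0.14 10 [ 0.236 -0.294  0.141] [ 0.247 -0.287  0.145]
```

The purple look-alike stays at x < 0.28, clear of the gripper. I'll finish the swing down.

{"fn": "drive_tool", "kwargs": {"targets": [0,0.5,1.0,0,0,0,0,0.9,1.9,0,0,0,0,1.3,2.8,0,0,0,0,1.55,3.6,0,0,0,0,1.75,4.4,0,0,0,0,1.9,5.2,0,0,0,0,2.0,5.9,0,0,0,0,2.05,6.5,0,0,0,0,2.1,7.0,0,0,0,0,2.1,7.0,0,0,0,0,2.1,7.0,0,0,0]}}

```text
time: 6.77
position: [0.4483, -0.1627, 0.1097]
tool_rot: [0.998, -0.057, -0.001, 0.001]
ft_force: [-3.6, -1.8, -1.3]
grip_width: 0.0137
```

Run:
```python
from h import *
for n,b in(("scene",(200,180,350,310)),("top",(270,190,400,270))):
    p,d=robot.camera(n);cv2.imwrite(f"pics/{n}5.png",cv2.resize(p[b[1]:b[3],b[0]:b[2]],None,fx=4.5,fy=4.5)[:,:,::-1])
    X,h,uv=cloud(n,p,d,b);rel=X-HG;x,y,z=rel@ex,rel@ey,rel@ez
    # bar surface points
    m=(np.abs(x)<.007)&(y<-.03)&(y>-.12)&(z>-.006)&(z<.03)&(h[:,1]<90)
    if m.sum()>8:print(n,m.sum(),np.polyfit(y[m],z[m],1),np.median(z[m]))
o=robot.get_obs();print(o["grip_width"],o["ft_force"])
P=np.array(o["position"]);rel=P+[0,0,GO]-HG;print(rel@ex,rel@ey,rel@ez)
```

```text
scene 197 [-0.03103997  0.00736539] 0.009913666732555393
top 177 [-0.06341261  0.00899519] 0.012547709757623648
0.013498142329606345 [-3.8841148  -2.43079289 -2.37227594]
-0.051825456523647916 -0.13789783733802838 0.0068051713303629024
```

View pics/scene5.png

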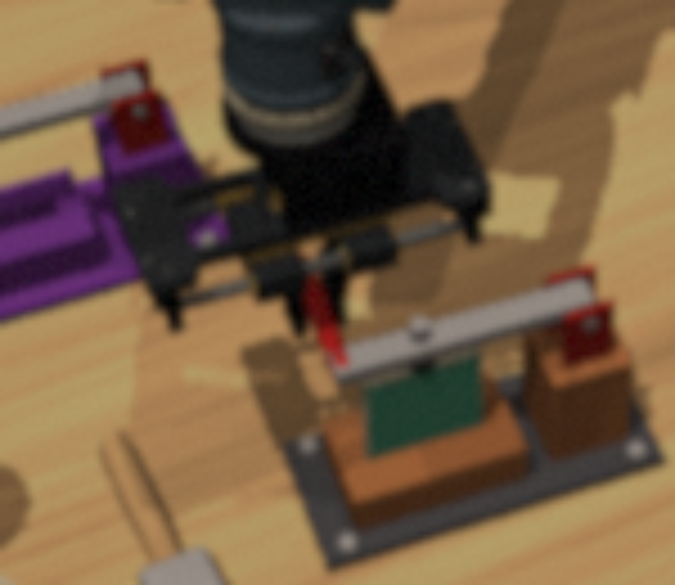

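The foot is close to the tile's top edge, but the fitted bar slope (0.03–0.06 rad) says it isn't fully down. I'll press on gently.

{"fn": "drive_tool", "kwargs": {"targets": [0,0,0.2,0,0,0,0,0,0.4,0,0,0,0,0,0.5,0,0,0,0,0,0.5,0,0,0,0,0,0.5,0,0,0]}}

```text
time: 7.28
position: [0.4486, -0.1628, 0.1061]
tool_rot: [0.998, -0.057, 0.0, 0.001]
ft_force: [-4.7, -1.7, 5.6]
grip_width: 0.0137
```

```bash
cat > bar.py <<'E'
from h import *
for n,b in(("scene",(200,150,380,310)),("top",(270,190,400,270))):
    p,d=robot.camera(n)
    X,h,uv=cloud(n,p,d,b);rel=X-HG;x,y,z=rel@ex,rel@ey,rel@ez
    m=(np.abs(x)<.007)&(y<-.03)&(y>-.12)&(z>-.006)&(z<.03)&(h[:,1]<90)
    if m.sum()>8:print(n,m.sum(),np.polyfit(y[m],z[m],1),np.median(z[m]))
o=robot.get_obs();print(o["grip_width"],o["ft_force"])
P=np.array(o["position"]);rel=P+[0,0,GO]-HG;print(rel@ex,rel@ey,rel@ez)
E
python3 bar.py
```

```text
scene 190 [-0.00824049  0.00810733] 0.008734179448061888
top 172 [-0.04376179  0.00840456] 0.010641670561428243
0.013318482111353124 [-5.11394486 -2.08071868  5.84213103]
-0.051488386235159896 -0.1380244910070249 0.00283236612926116
```

{"fn": "drive_tool", "kwargs": {"targets": [0,0,0.2,0,0,0,0,0,0.4,0,0,0,0,0,0.4,0,0,0,0,0,0.4,0,0,0,0,0,0.4,0,0,0]}}

```text
time: 7.8
position: [0.4499, -0.163, 0.1025]
tool_rot: [0.998, -0.058, 0.002, 0.001]
ft_force: [-3.0, 0.3, 7.4]
grip_width: 0.0134
```

```bash
python3 bar.py
```

```text
scene 197 [-0.00854331  0.0081417 ] 0.008619336254909182
top 166 [-0.05983241  0.00742159] 0.010898094287860927
0.013366500100918164 [-1.7225936  -1.26545778  7.24938907]
-0.050190117289023166 -0.13806238767108917 -0.000744673249866934
```

The bar didn't move while the grip slid 3.6 mm down the handle under 7 N, so the clamp is firmly down and has been for well over 0.2 s. Now I'll swing it back.

{"fn": "drive_tool", "kwargs": {"targets": [0,-0.1,-1.4,0,0,0,0,-0.35,-2.8,0,0,0,0,-0.75,-4.1,0,0,0,0,-1.25,-5.4,0,0,0,0,-1.9,-6.65,0,0,0,0,-2.7,-7.85,0,0,0,0,-3.55,-8.95,0,0,0,0,-4.55,-9.95,0,0,0,0,-5.6,-10.8,0,0,0,0,-6.8,-11.6,0,0,0,0,-8.0,-12.25,0,0,0,0,-9.3,-12.8,0,0,0]}}

```text
time: 8.9
position: [0.4624, -0.0725, 0.2325]
tool_rot: [0.998, -0.057, 0.005, 0.004]
ft_force: [-1.0, -4.7, 6.6]
grip_width: 0.0138
```

Run:
```python
from h import *
p,d=robot.camera("scene");cv2.imwrite("pics/s6.png",cv2.resize(p[100:310,200:450],None,fx=3,fy=2.8)[:,:,::-1])
R=down(YAW);o=robot.get_obs();print(o["grip_width"],o["ft_force"])
P=np.array(o["position"]);rel=P+[0,0,GO]-HG;print(rel@ex,rel@ey,rel@ez,np.arctan2(rel@ez,-(rel@ey))-.03)
for q in np.arange(1.2,2.2,.1):print(q.round(2),(np.array(go(grip(q),R,(P,R))[:3])-go(grip(1.2),R,(P,R))[:3]).round(2))
```

```text
0.013838007907848119 [-1.7296214  -1.54953084 12.13279454]
-0.048132146854304364 -0.04409615255884459 0.12981683715505027 1.213344901071854
1.2 [0. 0. 0.]
1.3 [ 0.   -1.34 -0.41]
1.4 [ 0.   -2.71 -0.67]
1.5 [ 0.   -4.11 -0.8 ]
1.6 [ 0.   -5.51 -0.79]
1.7 [ 0.   -6.9  -0.64]
1.8 [ 0.   -8.27 -0.35]
1.9 [ 0.   -9.6   0.07]
2.0 [  0.   -10.89   0.63]
2.1 [  0.   -12.11   1.31]
2.2 [  0.   -13.26   2.11]
```

View pics/s6.png

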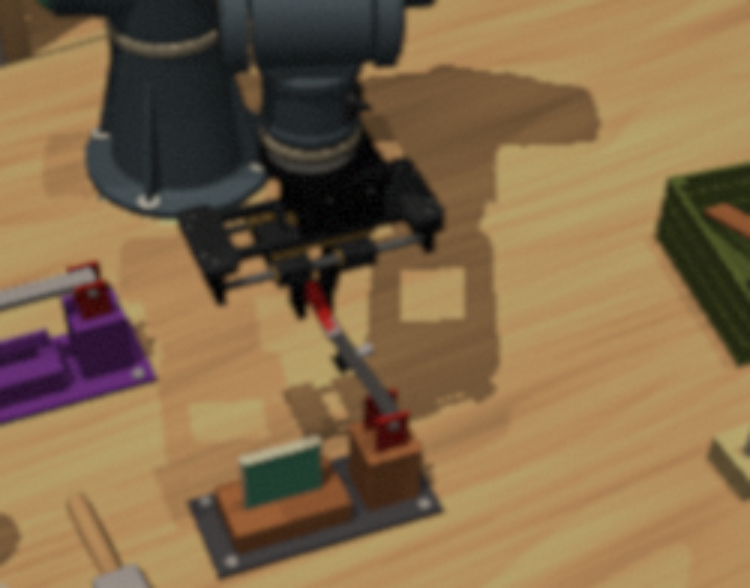

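The tile stayed in its slot and the bar is at about 1.2 rad. I'll ease the 12 N vertical load with a little extra lift on the way.

{"fn": "drive_tool", "kwargs": {"targets": [0,-1.3,-0.6,0,0,0,0,-2.7,-1.0,0,0,0,0,-4.1,-1.2,0,0,0,0,-5.5,-1.2,0,0,0,0,-6.9,-1.05,0,0,0,0,-8.3,-0.75,0,0,0,0,-9.6,-0.35,0,0,0,0,-10.9,0.2,0,0,0,0,-11.8,0.75,0,0,0,0,-11.8,0.75,0,0,0]}}

```text
time: 9.78
position: [0.4756, 0.0491, 0.222]
tool_rot: [0.998, -0.057, 0.003, -0.0]
ft_force: [4.5, 3.4, 3.7]
grip_width: 0.0134
```

```bash
cat > st.py <<'E'
from h import *
import sys
k=sys.argv[1]
p,d=robot.camera("scene");cv2.imwrite(f"pics/s{k}.png",cv2.resize(p[100:310,200:450],None,fx=3,fy=2.8)[:,:,::-1])
X,h,uv=cloud("scene",p,d,(250,150,380,290));rel=X-HG;x,y,z=rel@ex,rel@ey,rel@ez
m=(np.abs(x)<.012)&(z>.025)&(z<.16)&(h[:,1]<90)
Y=np.c_[y,z][m];v=np.linalg.svd(Y-Y.mean(0))[2][0];v*=np.sign(v[1]);print("bar q",np.arctan2(v[1],-v[0]),m.sum())
o=robot.get_obs();print(o["time"],o["grip_width"],o["ft_force"])
P=np.array(o["position"]);rel=P+[0,0,GO]-HG;print(rel@ex,rel@ey,rel@ez,np.arctan2(rel@ez,-(rel@ey))-.03)
E
python3 st.py 7
```

```text
bar q 2.0923076448407665 294
9.8333 0.013674092960901453 [3.19761311 4.58969723 4.42226966]
-0.049078291044251585 0.0751835128951156 0.11899473050024759 2.104286461589948
```

View pics/s7.png

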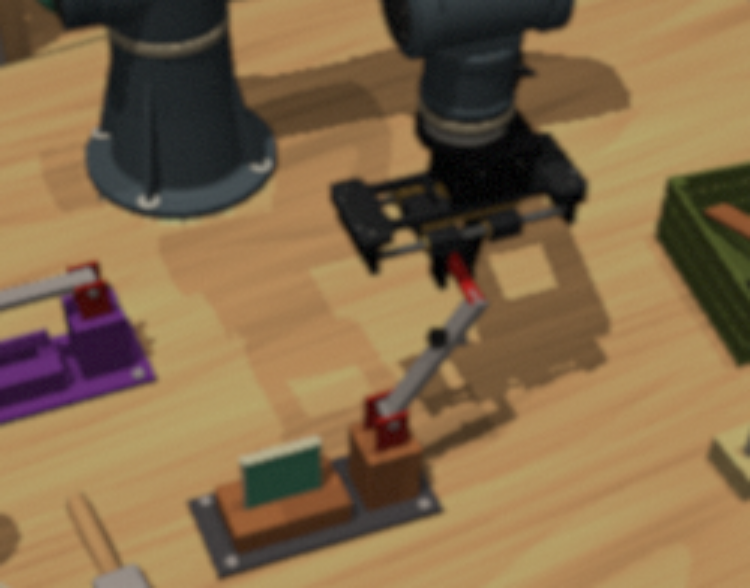

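The clamp is back at its stop (2.09 rad) and the tile still stands in the slot. I'll release the handle and go straight up.

{"fn": "drive_tool", "kwargs": {"targets": [0,0,0,0,0,0,0,0,0,0,0,0,0,0,0,0,0,0,0,0,0,0,0,0,0,0,0,0,0,0,0,0,0,0,0,0,0,0,0,0,0,0,0,0,0,0,0,0], "grip": -1}}

```text
time: 10.5
position: [0.4729, 0.0468, 0.2212]
tool_rot: [0.998, -0.058, -0.0, 0.001]
ft_force: [0.5, -0.9, 1.0]
grip_width: 0.0589
```

{"fn": "drive_tool", "kwargs": {"targets": [0,0,-2,0,0,0,0,0,-5,0,0,0,0,0,-8,0,0,0,0,0,-11,0,0,0,0,0,-11,0,0,0,0,0,-11,0,0,0]}}

```text
time: 11.0
position: [0.4739, 0.047, 0.333]
tool_rot: [0.998, -0.058, 0.002, 0.001]
ft_force: [0.2, -0.0, -0.9]
grip_width: 0.0863
```

```bash
python3 st.py 8;  python3 - <<'E'
from h import *
for s in (np.pi/2,):
    R=down(YAW+s);t=O+[0,0,.097]
    print(go(t+[0,0,.23],R),robot.get_obs()["q"])
E
```

```text
bar q 2.100681883935073 294
11.05 0.08677568340130706 [ 0.14885841  0.21732657 -0.17715663]
-0.051710703521501644 0.0733388447496473 0.2280204580197736 1.8519796465293243
[5.17, 16.83, 2.34, 0.11, 0.04, -90.0] [-0.13524695  0.19599341  1.64398399 -0.00180081  1.3008105   1.55130809]
```

View pics/s8.png

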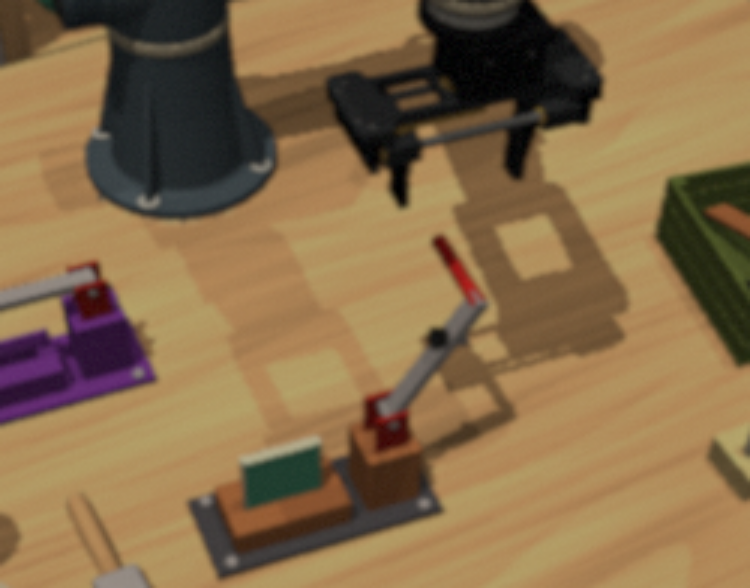

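Released, and the clamp stays open at 2.10 rad. Next I'll go above the tile with a 90° turn so the jaws straddle its faces.

{"fn": "drive_tool", "kwargs": {"targets": [0,2,0,0,0,-7,1,4,0,0,0,-14,2,6,0,0,0,-21,3,8,0,0,0,-28,4,10,0,0,0,-35,5.2,12,0,0,0,-42,5.2,14,0,0,0,-49,5.2,16,0,0,0,-56,5.2,16.8,0,0,0,-63,5.2,16.8,0,0,0,-70,5.2,16.8,0,0,0,-77,5.2,16.8,0,0,0,-84]}}

```text
time: 12.05
position: [0.504, -0.1256, 0.3291]
tool_rot: [0.779, 0.627, -0.002, -0.002]
ft_force: [-0.0, -0.3, 0.5]
grip_width: 0.0871
```

{"fn": "drive_tool", "kwargs": {"targets": [0,0,0,0,0,-6,0,0,0,0,0,-6,0,0,0,0,0,-6]}}

```text
time: 12.3
position: [0.5044, -0.1254, 0.3299]
tool_rot: [0.748, 0.664, -0.001, -0.001]
ft_force: [0.4, 0.9, 0.2]
grip_width: 0.0869
```

Run:
```python
from h import *
R=down(YAW+np.pi/2)
print(go(O+[0,0,.20],R),go(O+[0,0,.088],R),robot.get_obs()["q"])
p,d=robot.camera("scene");cv2.imwrite("pics/s9.png",cv2.resize(p[100:310,200:450],None,fx=3,fy=2.8)[:,:,::-1])
```

```text
[-0.05, 0.08, 14.86, -0.17, 0.03, -0.17] [-0.04, 0.11, 26.06, -0.17, 0.03, -0.17] [-0.4579145   0.26916452  1.54658395 -0.00155456  1.32848508 -0.33935605]
```

View pics/s9.png

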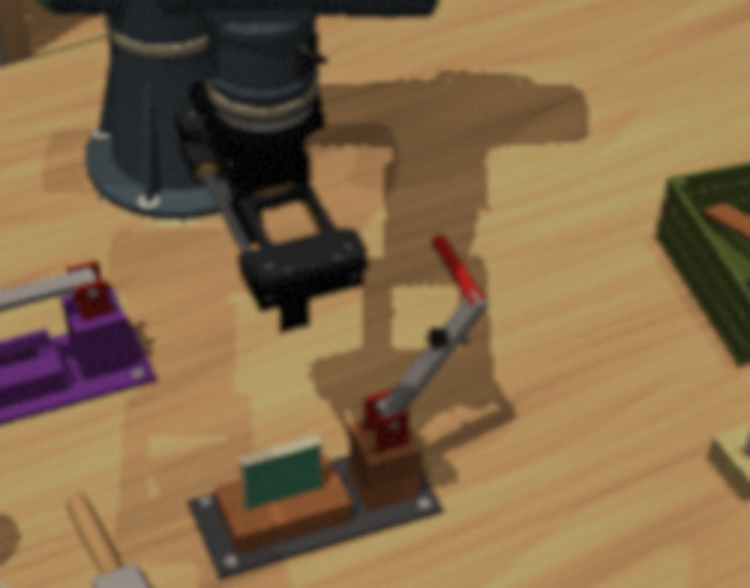

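The gripper is centred above the tile (fingertip at (293,320) in the crop), with the jaws across the faces and clear of the bar and bracket. I'll go down.

{"fn": "drive_tool", "kwargs": {"targets": [0,0.1,4,0,0,0,0,0.1,8,0,0,0,0,0.1,12,0,0,0,0,0.1,15,0,0,0,0,0.1,18,0,0,0,0,0.1,20.5,0,0,0,0,0.1,23,0,0,0,0,0.1,25,0,0,0,0,0.1,26,0,0,0,0,0.1,26,0,0,0,0,0.1,26,0,0,0]}}

```text
time: 13.27
position: [0.5063, -0.1262, 0.0714]
tool_rot: [0.747, 0.665, -0.001, 0.0]
ft_force: [0.1, 0.6, -0.6]
grip_width: 0.087
```

Run:
```python
from h import *
R=down(YAW+np.pi/2)
print(go(O+[0,0,.088],R),robot.get_obs()["ft_force"])
p,d=robot.camera("scene");cv2.imwrite("pics/s10.png",cv2.resize(p[180:310,220:370],None,fx=5,fy=4.5)[:,:,::-1])
p,d=robot.camera("top");cv2.imwrite("pics/t10.png",cv2.resize(p[180:290,270:420],None,fx=5,fy=5)[:,:,::-1])
```

```text
[0.0, -0.16, 0.21, -0.03, 0.08, -0.05] [ 0.11773888  0.55286665 -0.63623335]
```

View pics/s10.png

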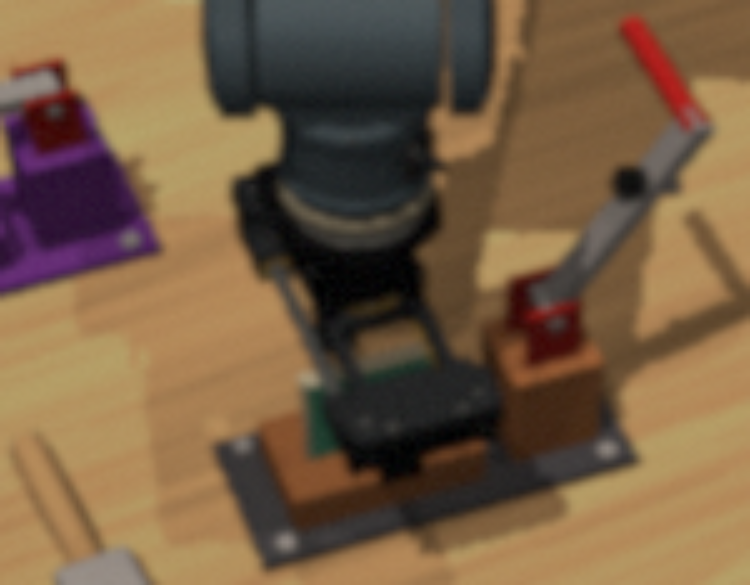

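{"fn": "drive_tool", "kwargs": {"targets": [0,-0.1,0.1,0,0,0,0,-0.1,0.1,0,0,0,0,-0.1,0.1,0,0,0,0,-0.1,0.1,0,0,0,0,-0.1,0.1,0,0,0,0,-0.1,0.1,0,0,0,0,-0.1,0.1,0,0,0,0,-0.1,0.1,0,0,0,0,-0.1,0.1,0,0,0,0,-0.1,0.1,0,0,0,0,-0.1,0.1,0,0,0,0,-0.1,0.1,0,0,0], "grip": 1, "squeeze": 15}}

```text
time: 14.37
position: [0.5053, -0.1262, 0.0705]
tool_rot: [0.747, 0.665, -0.001, 0.001]
ft_force: [-0.3, -0.0, 0.4]
grip_width: 0.0149
```

{"fn": "drive_tool", "kwargs": {"targets": [0,0,0,0,0,0,0,0,0,0,0,0,0,0,0,0,0,0,0,0,0,0,0,0,0,0,0,0,0,0,0,0,0,0,0,0,0,0,0,0,0,0]}}

```text
time: 14.95
position: [0.5045, -0.1259, 0.0704]
tool_rot: [0.747, 0.665, -0.001, -0.0]
ft_force: [-3.4, 0.3, 0.0]
grip_width: 0.0099
```

The tile is gripped (opening 9.9 mm, with the tile 10 mm thick). I'll firm the grip and draw it up straight.

{"fn": "drive_tool", "kwargs": {"targets": [0,0,0,0,0,0,0,-0.05,0,0,0,0,0,-0.05,0,0,0,0,0,-0.05,-0.7,0,0,0,0,-0.05,-1.4,0,0,0,0,-0.05,-2.1,0,0,0,0,-0.05,-2.8,0,0,0,0,-0.05,-3.5,0,0,0,0,-0.05,-4.2,0,0,0,0,-0.05,-5,0,0,0,0,-0.05,-5.8,0,0,0,0,-0.05,-6.6,0,0,0], "squeeze": 30}}

```text
time: 15.95
position: [0.5054, -0.1262, 0.1377]
tool_rot: [0.747, 0.665, -0.0, 0.001]
ft_force: [-0.4, 0.7, -1.5]
grip_width: 0.0096
```

Run:
```python
from h import *
R=down(YAW+np.pi/2);Rt=Ro.from_rotvec(-ey*np.radians(45))*R   # lean: glaze +x -> up
print("tool z",Rt.apply([0,0,1]),"glaze",Ro.from_rotvec(-ey*np.radians(45)).apply(ex))
# tile centre 28mm below grasp (along tool z)
C=O+[-.0,0,.25];gp=C-Rt.apply([0,0,.028])
print(go(gp,Rt),robot.get_obs()["q"],robot.get_obs()["grip_width"],robot.get_obs()["ft_force"])
p,d=robot.camera("scene");cv2.imwrite("pics/s11.png",cv2.resize(p[130:310,200:400],None,fx=3.5,fy=3.2)[:,:,::-1])
```

```text
tool z [ 0.70242062 -0.08127284 -0.70710678] glaze [ 0.70242062 -0.08127284  0.70710678]
[-0.01, -0.71, -11.88, -44.89, 0.12, 0.04] [-0.45863185  0.51221587  1.77614679 -0.00179327  0.85072574 -0.3421059 ] 0.009627662353145888 [-0.39416146  0.71211267 -1.48153918]
```

View pics/s11.png

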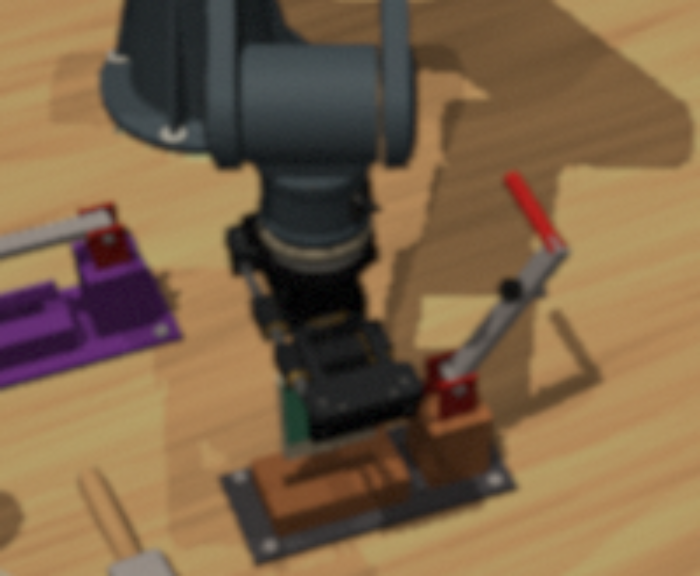

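The tile is clear of the slot and the slot is empty. I'll raise it and move it outward 10 cm first, to give the wrist room, then lean it back.

{"fn": "drive_tool", "kwargs": {"targets": [0,0,-3,0,0,0,0,0,-6,0,0,0,0,0,-9,0,0,0,0,2,-11.9,0,0,0,0,4,-11.9,-5,0,0,0,6,-11.9,-10,0,0,0,7.5,-11.9,-15,0,0,0,8.5,-11.9,-20,0,0,0,9.3,-11.9,-25,0,0,0,9.3,-11.9,-30,0,0,0,9.3,-11.9,-35,0,0,0,9.3,-11.9,-40,0,0]}}

```text
time: 17.0
position: [0.5973, -0.1324, 0.2551]
tool_rot: [0.705, 0.633, 0.216, 0.235]
ft_force: [0.1, 1.2, -2.7]
grip_width: 0.0096
```

{"fn": "drive_tool", "kwargs": {"targets": [0,0,0,-5,0,0,0,0,0,-5,0,0,0,0,0,-5,0,0,0,0,0,-5,0,0,0,0,0,-5,0,0,0,0,0,-5,0,0]}}

```text
time: 17.5
position: [0.5996, -0.1332, 0.2562]
tool_rot: [0.694, 0.623, 0.243, 0.266]
ft_force: [0.7, 0.2, -1.7]
grip_width: 0.0099
```

```bash
cat > fin.py <<'E'
from h import *
o=robot.get_obs();Rn=Ro.from_quat(o["tool_rot"]);P=np.array(o["position"])
print(o["time"],P,"toolz",Rn.apply([0,0,1]),"tooly",Rn.apply([0,1,0]),"q",np.round(o["q"],3),"v",np.round(o["joint_velocities"],4),o["grip_width"],o["ft_force"])
print("tile centre est",P+Rn.apply([0,0,.028-GO]),"glaze angle",np.degrees(np.arccos(Rn.apply([0,1,0])[2])))
for n in("scene","top"):
    p,d=robot.camera(n);cv2.imwrite(f"pics/{n}12.png",p[:,:,::-1])
    b=(240,130,420,300) if n=="scene" else (250,120,420,280)
    X,h,uv=cloud(n,p,d,b);H,S,V=h.T.astype(int)
    m=(H>65)&(H<100)&(S>70)&(X[:,2]>.15);Y=X[m]
    if len(Y)>20:
        c=np.median(Y,0);Y=Y[np.linalg.norm(Y-c,axis=1)<.08];nn=np.linalg.svd(Y-Y.mean(0))[2][2];nn*=np.sign(nn[2]);print(n,len(Y),"green mean",Y.mean(0),Y.min(0),Y.max(0),"normal",nn,np.degrees(np.arccos(nn[2])))
E
python3 fin.py; python3 st.py 13
```

```text
17.5 [ 0.59955332 -0.13323606  0.25624107] toolz [ 0.6688717  -0.06594681 -0.74044693] tooly [ 0.73589384 -0.08224299  0.67208359] q [-0.552  0.321  1.996  1.145  0.329 -1.461] v [ 0.0019  0.001  -0.0046  0.0055 -0.0007 -0.0057] 0.009921866113620788 [ 0.6817883   0.20139783 -1.73904887]
tile centre est [ 0.60577383 -0.13384937  0.24935491] glaze angle 47.771918649900066
scene 894 green mean [ 0.60459406 -0.13398455  0.25940152] [ 0.57469082 -0.16824161  0.22720629] [ 0.63150606 -0.09860486  0.31187245] normal [ 0.77687717 -0.08028159  0.6245132 ] 51.35353349563676
top 82 green mean [ 0.60257713 -0.12024023  0.27361641] [ 0.57436208 -0.1626227   0.23481949] [ 0.63002861 -0.09964221  0.35134516] normal [ 0.91162015 -0.1931365   0.3628319 ] 68.72578515173012
bar q 2.103769010158648 287
17.65 0.009769539740829489 [-0.68073109  0.18140156 -2.40103023]
0.09511711572956076 -0.09125281563063153 0.15293345416463716 1.0028192538006444
```

View pics/scene12.png

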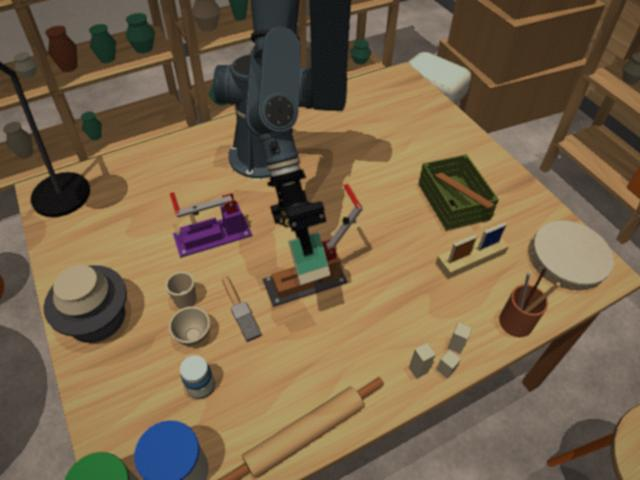

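The tile is held at about (310,258) with its glazed face up, and the other things are untouched. The gripper's tilt says 48° and the cloud fit about 51°, so I'll lean it another 4° and let it settle.

{"fn": "drive_tool", "kwargs": {"targets": [0,0,0,-1,0,0,0,0,0,-2,0,0,0,0,0,-3,0,0,0,0,0,-4,0,0,0,0,0,-4,0,0,0,0,0,-4,0,0,0,0,0,-4,0,0,0,0,0,-4,0,0,0,0,0,-4,0,0,0,0,0,-4,0,0]}}

```text
time: 18.48
position: [0.5994, -0.1331, 0.256]
tool_rot: [0.685, 0.614, 0.265, 0.29]
ft_force: [-0.3, 0.1, -1.3]
grip_width: 0.0098
```

```bash
python3 fin.py; python3 st.py 14
python3 - <<'E'
import cv2
a=cv2.imread("pics/scene12.png")[170:310,230:390];cv2.imwrite("pics/s15.png",cv2.resize(a,None,fx=4.2,fy=4.2))
E
```

```text
18.4833 [ 0.59937836 -0.13314903  0.25604508] toolz [ 0.7184186  -0.0715775  -0.69191862] tooly [ 0.68756941 -0.07774147  0.721945  ] q [-0.569  0.334  2.047  1.538  0.333 -1.864] v [-0.0028  0.0016  0.0037  0.0046  0.0011 -0.0036] 0.009752618807376025 [-0.27397521  0.05334495 -1.28266635]
tile centre est [ 0.60605965 -0.13381471  0.24961023] glaze angle 43.7847027507859
scene 907 green mean [ 0.60424791 -0.13381352  0.25908135] [ 0.55208596 -0.16815829  0.22953988] [ 0.6332268  -0.09929643  0.31608679] normal [ 0.72781342 -0.07500428  0.6816612 ] 47.02640840842388
top 62 green mean [ 0.61062733 -0.10435044  0.2582299 ] [ 0.58708755 -0.11044838  0.23576322] [ 0.63194608 -0.0984735   0.28623185] normal [ 0.62025422 -0.36430176  0.69467181] 45.9989291468473
bar q 2.1034566194752937 297
18.6333 0.010217936949263644 [ 0.51977351 -0.40579801 -1.87053014]
0.09476015072228748 -0.0912202707361191 0.15263071940989603 1.0021040428441093
```

View pics/s15.png

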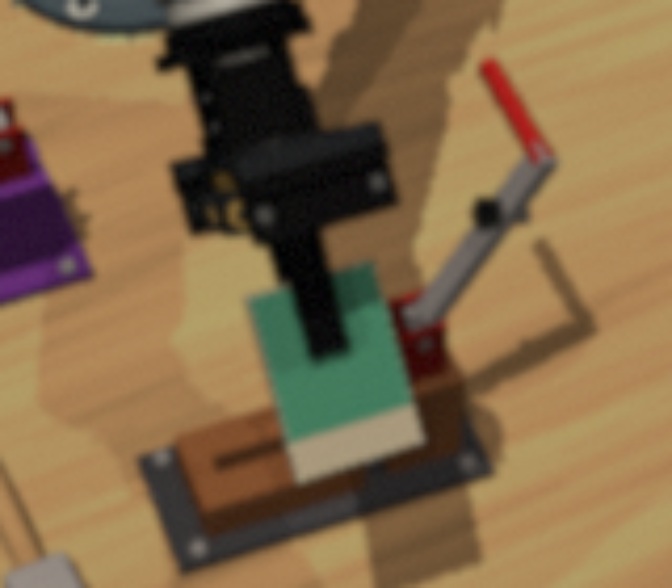

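The green face looks up at about 45°, the slot below is empty, the clamp is open and the arm is still. I'll hand in.

```bash
python3 -c "
from rig import robot
print(robot.hand_in())"
```

```text
the job is handed in; nothing more can be done
None
```

I did the whole check and handed it in at about 18.6 s, with the green tile held still in the gripper. No verdict was reported.

**What I did**
- I gripped the clamp's red handle and swung the arm down onto the tile's top edge. There the bar stopped moving while the grip slid on under 7 N.
- I swung the clamp back to its stop and released it. It stayed at about 2.10 rad.
- I took the tile by its faces at 30 N, drew it straight up out of the slot, moved it 10 cm outward to give the wrist room, and leaned it back.

**Last checks**
- **Height:** the tile's centre is about 0.25 m above the table, worked out from the gripper pose. The visible green face averaged 0.259 m.
- **Tilt:** the glazed normal is 44° from vertical by the gripper pose and 47° by the scene camera's depth. The top camera gave 46°, but from only 62 points.
- **Grip:** the finger opening is about 10 mm, matching the tile's thickness, and the joints were practically at rest.
- **Surroundings:** the clamp reads 2.10 rad and the slot is empty. The other things looked undisturbed in the scene picture, though I did not measure their positions.

**What disagreed:** with the clamp down, the top camera's bar slope read 0.04–0.06 rad against 0.008 in the scene camera. I relied on the scene view and the contact force. While swinging the clamp back up, the wrist showed a brief 12 N vertical load, well under the limit.

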